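# Sort the column parts and hold the cartridge home in its sprung dock

### The job

Sort the parts on the white board: set the amber vial in the bin that already holds a vial and the steel end plug in the bin that already holds an end plug, without dropping them. Then lay the cartridge on the dock's deck, nose towards the sprung plunger, and gently push it along until its shoulder is hard against the notched stop plate. Finish while still holding it pressed there, as the spring would push it back, and leave the bottle, beaker and tip box alone.

Things in the scene. Friction and masses are not known exactly. Their poses are not given: they have to be found in the camera images.
- cartridge: Cartridge lying on the board, 0.12 kg. Along its own x, in mm: inlet stub, 16 diameter (-48 to -40); hexagonal cap 30 across flats, a flat down (-40 to -26); round white barrel 28 diameter, to grip (-26 to 26); like cap (26 to 40), its outer face the shoulder; steel nose 12 diameter (40 to 64). Origin: below the barrel's middle, at the hexagons' underside, 15 mm under the long axis.
- cartridge_shoulder (a point): Centre of the cartridge's shoulder face, on its long axis, where the 24 mm long nose begins; same axes as the cartridge. Lies 40 mm along the cartridge's x from its origin and 15 mm up.
- vial: Small amber glass vial with a white cap, standing upright on the white board: 22 mm diameter (cap too), 52 mm tall, 30 g. Origin: centre of its underside.
- plug: Steel end plug standing on the white board: a disc 38 mm in diameter and 10 mm thick, with a stem 18 mm in diameter up from its middle to a total height of 42 mm (grip the stem), 60 g. Origin: centre of its underside.
- board: Fixed white board 270 x 270 mm, 8 mm thick, on the bench, on which the cartridge, vial and plug start. Origin: centre of its underside.
- vial_bin: Open grey bin for vials, fixed, 140 (x) x 120 (y) x 34 mm, walls and floor 4 mm. Another vial already stands in it, 40 mm from the middle towards the bin's -x. Origin: centre of its underside. The two bins look alike and may change places; their contents tell them apart.
- plug_bin: Open grey bin for end plugs, fixed, the same as the vial bin. One end plug like the other already stands in it, 40 mm from the middle towards the bin's -x. Origin: centre of its underside.
- dock: Fixed dock; push along its +x, roughly away from the robot. Base 70 mm wide, 12 thick, x -110 to 100 mm. On it a deck 16 mm wide (x -100 to 15), top 30 mm above the bench, on which the cartridge lies (axis 45 mm up); then stop plate, plunger and grey spring housing (x 58 to 100, 46 wide, top 62 mm up). Origin: underside, at bench level, below the push axis.
- stop_plate: Aluminium plate across the dock, 60 mm wide, 8 thick, top 66 mm above the bench, with a notch for the nose, 16 mm wide, open at the top, its floor 36 mm above the bench. Its near face, the hard stop for the shoulder, is at dock x = 20 mm. Origin: 12 mm above the bench, mid-thickness (dock x = 24 mm).
- plunger (a joint): Travel of the sprung plunger along the dock's +x in m: 0 at rest, about 0.012 when the cartridge's shoulder is against the stop plate (its own limit is 0.018). The spring pushes back with 3 N at 0 and 9 N at 0.012.
- plunger_face (a point): Centre of the face of the plunger (20 mm diameter disc) that meets the nose; at rest at dock x = +32 mm, 45 mm above the bench.
- amber_bottle: Amber bottle, 68 mm diameter, 140 mm tall, a bystander. Origin: centre of its underside.
- beaker: Glass beaker, 60 mm diameter, 70 mm tall, a bystander. Origin: centre of its underside.
- tip_box: Clear plastic box 80 x 120 x 55 mm, a bystander. Origin: centre of its underside.

How it is judged:
By the outcome, as a careful person would: the job done as asked, in the order asked, and still so for the second after the job is handed in, while the arm keeps its last pose, push and grip.
It also fails if it takes over 72 s, if anything falls off the work surface, if the arm or the gripper's body presses on something with over 40 N, if the wrist force passes 120 N, or if a joint passes its speed limit or range.

### The arm

A 7-joint arm with a two-finger parallel gripper is mounted at the origin on the work surface. World frame = base frame: x ahead of the robot, y to its left, z up, the work surface at z = 0. Lengths are in m, angles in rad, forces in N, time in s.
With the tool pointing down it reaches from about 0.4 to 0.9 m from the base axis. Payload 5.6 kg.
Tool frame: the origin (TCP) lies midway between the tips of the shut fingers; the grasp point (between the pads) lies 19 mm behind it; y points along the fingers, z is the direction in which the jaws open and shut, and the axes are right-handed (so a half turn about y gives the same grasp; the last joint's range is limited). The gripper opens to 92 mm and grips with 3 to 60 N. Pads are 20 mm wide; open, the fingers measure 128 mm over their backs; the gripper's body (75 mm by 189 mm) begins 69 mm behind the grasp point.
Start: joints at [1.266, 0.468, -0.012, 1.603, 0.006, 1.071, -0.056], TCP at [0.168, -0.628, 0.215] pointing down, gripper open.
Joint ranges: [-2.53, 2.53], [-0.31, 2.02], [-1.57, 1.55], [0.28, 2.44], [-1.29, 4.43], [0.15, 1.84], [-2.92, 2.92]. Speed limits (rad/s): [2.57, 2.57, 3.14, 3.14, 3.14, 3.14, 3.14].

### API

Orientations are given as a 3x3 rotation matrix whose columns are the frame's x, y, z axes.
In Python, from station import env, effector, solver, viewer, workorder, search_frame, tip_of gives the robot as it stands. Calls block until the motion is done:
- env.reach(position, orientation): joint-space move of the TCP to a pose.
- env.movel(position, frame=None, rate=0.15): straight line of the TCP; frame=None keeps the orientation; rate is the mean speed in m/s.
- env.goto_joints(angles): joint-space move.
- effector.release() and effector.grasp(squeeze=None): open the fingers fully, or close them until they stop; squeeze is the grip in N (None keeps the last).
- env.pause(seconds).
- solver.inverse_kinematics(position, orientation): joint angles nearest the present ones, or None.
- env.sense(): the state.
- viewer.read_camera(name): name is "side" or "top"; returns (picture, depth): 384x512x3 uint8, red, green, blue; 384x512 float32, m along the optical axis (not along the pixel's ray), 0 where there is no reading.
- viewer.camera_info(name): a dict with "intrinsics" (3x3 intrinsics, pixels), "dist_coeffs" ([k1, k2, p1, p2, k3] as OpenCV has them; the pictures are not rectified), "eye" and "rotation" of the camera in the world. Camera axes: x right, y up, looking along -z (the intrinsics and any distortion apply to the point x, -y, -z); pixel columns grow to the right and rows downward; lengths in m; the calibration is good to about 2 mm. A picture is of the moment at which its call begins. camera_info takes no time and is no camera call.
A pose or a line that the arm cannot do raises env.PlanningError and nothing moves.
- workorder.finish_job(): hands the job in, once; it reports no verdict.
Trained networks look in the newest picture that a camera, given by its name, has taken for a name from the list of things; names that differ only in an ending like _2 or _b are one class to them, and where a whole thing is asked for, a point or a joint stands for the part that bears it (a point fixed in the world has none). Each returns a list of dicts, best first, with "score" (0 to 1); they miss things now and then, are a little off and sometimes report something else, mostly with a low value. They report only what shows in the picture. A call takes as long as a camera call.
- search_frame(camera, name): "at" ([x, y, z] in m, in world coordinates, good to about 4 mm: the middle of the surface that is visible of it).
- tip_of(camera, name): "at" ([x, y, z] in m, in world coordinates, good to about 4 mm: a listed point, or the origin of a listed thing).
The state is a dict: "t": time; "joint_positions": joint angles; "joint_velocities": joint speeds; "tau": joint torques, N m; "ee_pos": TCP position; "tcp_rot": TCP orientation; "wrist_force": force on the tool from outside, world axes, zero at the start; "moment": the same for the moment, N m; "gripper_width": finger opening in m.
Only numpy, scipy, OpenCV 4.12 (cv2) and the standard library are available. Lean on these libraries where they do the work, as an engineer would, in place of code of your own. Each camera call takes 0.05 s, during which the arm holds its last target.

## Working session

There is one attempt and no reset: what is moved stays moved. The work goes in short steps, each a Python script; the robot and the scene stay as the last script left them, time stands still between calls to the robot, and variables do not carry over. Pictures are saved under pics/ and viewed, and the job is handed in when it is done.

```bash
ls; mkdir -p pics; python3 - <<'E'
from station import env, effector, solver, viewer, workorder, search_frame, tip_of
import cv2,numpy as np
np.set_printoptions(precision=4,suppress=True)
for c in ("side","top"):
    p,d=viewer.read_camera(c); cv2.imwrite(f"pics/a_{c}.png",p[:,:,::-1]); np.savez(f"a_{c}.npz",p=p,d=d)
    i=viewer.camera_info(c); print(c,i)
    for n in ["cartridge","cartridge_shoulder","vial","plug","board","vial_bin","plug_bin","dock","stop_plate","plunger_face","amber_bottle","beaker","tip_box"]:
        print(n,[(np.round(r["at"],4).tolist(),round(r["score"],2)) for r in tip_of(c,n)[:3]])
s=env.sense();print(s)
E
```

```text
pics
side {'intrinsics': array([[354.7397,   0.    , 253.324 ],
       [  0.    , 354.7397, 191.5584],
       [  0.    ,   0.    ,   1.    ]]), 'dist_coeffs': array([0.0333, 0.    , 0.    , 0.    , 0.    ]), 'eye': array([ 0.1917, -0.5976,  0.7522]), 'rotation': array([[ 0.8342,  0.3935, -0.3862],
       [-0.5511,  0.5712, -0.6083],
       [-0.0188,  0.7203,  0.6934]])}
cartridge [([0.4525, -0.1496, 0.004], 0.55)]
cartridge_shoulder [([0.4888, -0.1425, 0.0241], 0.63)]
vial [([0.5313, -0.3, 0.0096], 0.63), ([0.7485, -0.2408, -0.0017], 0.21)]
plug []
board [([0.4778, -0.2231, -0.0024], 0.95)]
vial_bin []
plug_bin [([0.3823, 0.3082, 0.0034], 0.63)]
dock [([0.5503, 0.0482, -0.0025], 0.8)]
stop_plate [([0.575, 0.0518, 0.0123], 0.53)]
plunger_face [([0.7458, 0.2441, 0.0001], 0.33)]
amber_bottle [([0.7496, 0.2448, -0.0022], 0.58)]
beaker [([0.7448, -0.0525, -0.0014], 0.73)]
tip_box [([0.7505, -0.2384, -0.0032], 0.89)]
top {'intrinsics': array([[368.9776,   0.    , 258.7591],
       [  0.    , 368.9776, 189.1867],
       [  0.    ,   0.    ,   1.    ]]), 'dist_coeffs': array([-0.1005,  0.   
[... 807 characters left out ...]
 0.2476, 0.0028], 0.9)]
beaker [([0.7476, -0.0552, -0.0005], 0.92)]
tip_box [([0.7479, -0.2436, -0.0032], 0.75)]
{'t': 1.4, 'joint_positions': array([ 1.266 ,  0.4675, -0.0116,  1.6027,  0.006 ,  1.0714, -0.0563]), 'joint_velocities': array([-0.0003, -0.0021, -0.0017,  0.0001, -0.001 , -0.0004,  0.0009]), 'tau': array([  0.    , -52.0412,  -0.0125, -24.4047,  -0.0566,   0.0115,
         0.    ]), 'ee_pos': array([ 0.1682, -0.6279,  0.2146]), 'tcp_rot': array([[-0.966 , -0.    ,  0.2587],
       [-0.2587, -0.    , -0.966 ],
       [ 0.    , -1.    ,  0.    ]]), 'wrist_force': array([-0.1236,  1.0719,  0.1315]), 'moment': array([-0.0403,  0.0258,  0.0202]), 'gripper_width': 0.0920748090203201}
```

View pics/a_top.png

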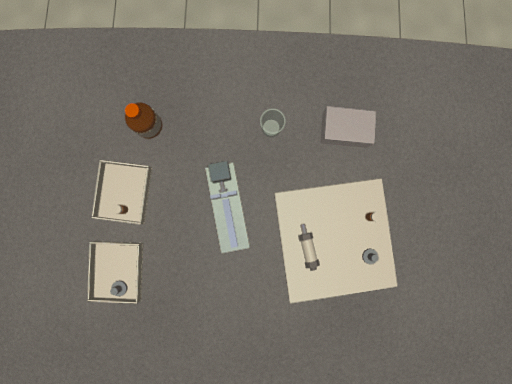

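View pics/a_side.png

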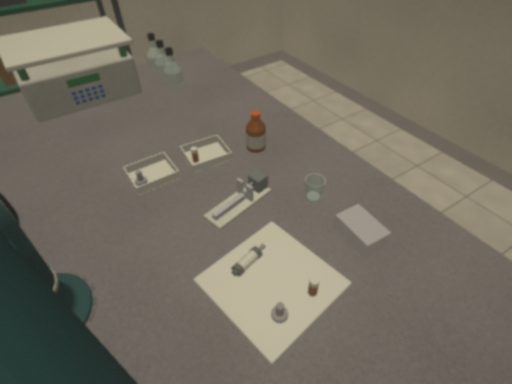

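The top view shows the vial bin at about (121,192), with a vial at (122,209). The plug bin is at (115,272), with a plug at (119,288). The dock is at (227,207), pointing up in the image. On the board are the cartridge (308,248, nose up), the vial (371,217) and the plug (371,257). I'll refine these positions with depth.

```bash
cat > h.py <<'E'
import numpy as np,cv2
np.set_printoptions(precision=4,suppress=True)
def cloud(info,d):
    h,w=d.shape; u,v=np.meshgrid(np.arange(w),np.arange(h))
    n=cv2.undistortPoints(np.stack([u,v],-1).reshape(-1,1,2).astype(np.float64),info["intrinsics"],info["dist_coeffs"]).reshape(h,w,2)
    c=np.stack([n[...,0]*d,-n[...,1]*d,-d],-1)
    P=c@info["rotation"].T+info["eye"]; P[d<=0]=np.nan
    return P
def project(info,X):
    c=(np.atleast_2d(X)-info["eye"])@info["rotation"]; c=c*[1,-1,-1]
    return cv2.projectPoints(c,np.zeros(3),np.zeros(3),info["intrinsics"],info["dist_coeffs"])[0].reshape(-1,2)
def sel(P,x0,x1,y0,y1,z0,z1):
    return P[(P[...,0]>x0)&(P[...,0]<x1)&(P[...,1]>y0)&(P[...,1]<y1)&(P[...,2]>z0)&(P[...,2]<z1)]
E
python3 - <<'E'
from h import *
from station import viewer
C={}
for c in ("top","side"):
    z=np.load(f"a_{c}.npz"); i=viewer.camera_info(c); P=C[c]=cloud(i,z["d"])
    print(c,"bench z",np.nanmedian(sel(P,.4,.7,-.02,0.0,-.1,.1)[:,2]),"board z",np.nanmedian(sel(P,.4,.56,-.27,-.2,-.1,.1)[:,2]))
    def st(n,q): print(n,len(q), "med",np.median(q,0),"min",q.min(0),"max",q.max(0))
    st("vial",sel(P,.5,.565,-.335,-.27,.02,.12))
    st("vialtop",sel(P,.5,.565,-.335,-.27,.05,.12))
    st("plug",sel(P,.40,.47,-.34,-.27,.025,.12))
    st("plugtop",sel(P,.40,.47,-.34,-.27,.043,.12))
    q=sel(P,.37,.55,-.2,-.1,.014,.12); m=q[:,:2].mean(0); w,V=np.linalg.eigh(np.cov(q[:,:2].T)); a=V[:,1]*np.sign(V[0,1]); s=(q[:,:2]-m)@a; print("cart",m,a,np.degrees(np.arctan2(a[1],a[0])),s.min(),s.max(),"ends",m+a*s.min(),m+a*s.max(), "ztop",np.percentile(q[:,2],95))
    q=sel(P,.4,.7,0,.1,.024,.036); m=np.median(q[:,:2],0); w,V=np.linalg.eigh(np.cov(q[:,:2].T)); a=V[:,1]*np.sign(V[0,1]); s=(q[:,:2]-m)@a;print("deck",len(q),m,a,np.degrees(np.arctan2(a[1],a[0])),m+a*s.min(),m+a*s.max(),np.median(q[:,2]))
    st("plate",sel(P,.54,.6,0,.1,.055,.075))
    st("housing",sel(P,.6,.68,0,.12,.05,.07))
    for n,b in (("vb",(.48,.68,.2,.4)),("pb",(.28,.48,.2,.4))): 
        q=sel(P,*b,.025,.06); st(n,q)
        q=sel(P,*b,.036,.08); st(n+"content",q)
for c,b in (("top",(180,140,170,180)),("top",(70,140,120,180))):
    x,y,w,h=b; im=cv2.imread("pics/a_top.png")[y:y+h,x:x+w]; cv2.imwrite(f"pics/crop{x}.png",cv2.resize(im,None,fx=3.3,fy=3.3,interpolation=cv2.INTER_CUBIC))
im=cv2.imread("pics/a_top.png")[170:310,270:410]; cv2.imwrite(f"pics/cropb.png",cv2.resize(im,None,fx=4,fy=4,interpolation=cv2.INTER_CUBIC))
E
```

```text
top bench z -0.0007393894347010876 board z 0.007095093681710296
vial 117 med [ 0.5345 -0.296   0.0576] min [ 0.5248 -0.3113  0.0201] max [ 0.544  -0.2889  0.0617]
vialtop 80 med [ 0.5346 -0.2994  0.0587] min [ 0.5252 -0.3113  0.0503] max [ 0.544  -0.2895  0.0617]
plug 69 med [ 0.4383 -0.3005  0.048 ] min [ 0.4293 -0.3116  0.0255] max [ 0.4459 -0.2941  0.052 ]
plugtop 50 med [ 0.437  -0.3035  0.0486] min [ 0.4297 -0.3116  0.0449] max [ 0.4459 -0.2945  0.052 ]
cart [ 0.4534 -0.1491] [0.9631 0.269 ] 15.60447426457415 -0.05119581349060254 0.059769901890734604 ends [ 0.4041 -0.1629] [ 0.511 -0.133] ztop 0.03816351200882151
deck 371 [0.5137 0.0391] [0.9791 0.2034] 11.732993741107302 [0.4523 0.0264] [0.6412 0.0656] 0.029239992724985564
plate 74 med [0.5731 0.0609 0.0649] min [0.5648 0.0229 0.0586] max [0.5824 0.0814 0.0679]
housing 386 med [0.6264 0.0638 0.0608] min [0.6028 0.0385 0.0501] max [0.651  0.0891 0.0651]
vb 565 med [0.5483 0.2963 0.033 ] min [0.5018 0.2357 0.0251] max [0.6491 0.3647 0.06  ]
vbcontent 99 med [0.5352 0.2959 0.0545] min [0.5061 0.2407 0.0362] max [0.6427 0.3572 0.06
[... 772 characters left out ...]
[ 0.5128 -0.1411] ztop 0.03799018173792583
deck 309 [0.5369 0.0375] [0.9892 0.1464] 8.415604444512516 [0.4524 0.025 ] [0.6496 0.0542] 0.02904912279346794
plate 64 med [0.5733 0.0407 0.0631] min [0.5635 0.0191 0.055 ] max [0.5844 0.0787 0.0675]
housing 192 med [0.6232 0.0573 0.0599] min [0.6026 0.0347 0.0502] max [0.6498 0.0873 0.0642]
vb 334 med [0.5472 0.2891 0.0309] min [0.4992 0.2314 0.0251] max [0.6472 0.3643 0.0574]
vbcontent 45 med [0.5316 0.2896 0.0513] min [0.5217 0.2846 0.0361] max [0.5412 0.307  0.0574]
pb 355 med [0.3687 0.2936 0.031 ] min [0.312  0.2418 0.0251] max [0.4539 0.3698 0.0474]
pbcontent 32 med [0.3411 0.2961 0.0436] min [0.3328 0.2435 0.0363] max [0.3933 0.3078 0.0474]
```

View pics/crop180.png

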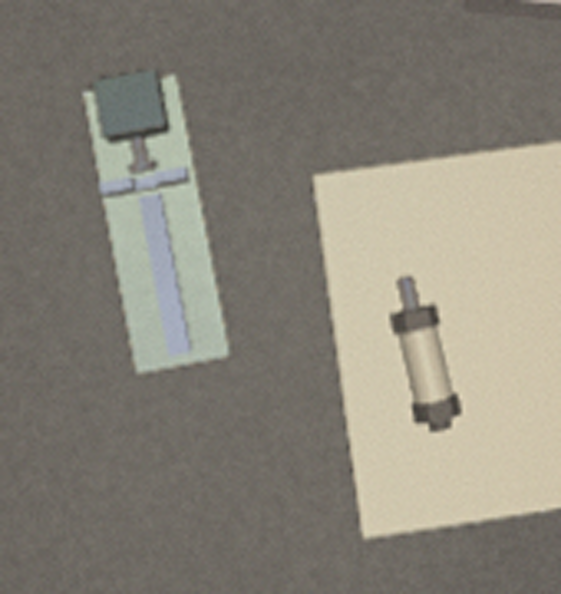

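```bash
cat > fit.py <<'E'
from h import *
from scipy.optimize import least_squares
def fitcart(Q, zax, p0):
    # Q points; p=(x,y of barrel middle,yaw); radial model
    def res(p):
        a=np.array([np.cos(p[2]),np.sin(p[2])]); n=np.array([-a[1],a[0]])
        D=Q[:,:2]-p[:2]; s=D@a; t=D@n
        r=np.hypot(t,Q[:,2]-zax)
        prof=np.select([s<-.048,s<-.040,s<-.026,s<.026,s<.040,s<.064],[.008,.008,.0155,.014,.0155,.006],.006)
        over=np.maximum(0,s-.064)+np.maximum(0,-.048-s)
        return np.r_[np.clip(r-prof,-.006,.006),over]
    best=None
    for dx in np.linspace(-.012,.012,7):
        q0=np.array(p0)+[dx*np.cos(p0[2]),dx*np.sin(p0[2]),0]
        f=least_squares(res,q0,loss='soft_l1',f_scale=.002,diff_step=1e-3)
        if best is None or f.cost<best.cost: best=f
    return best.x,best.cost,len(Q)
def fitdock(Q,p0):
    # render-free: distance of points to union of boxes (in dock frame)
    B=np.array([[-.110,.100,-.035,.035,0,.012],[-.100,.015,-.008,.008,.012,.030],[.020,.028,-.030,-.008,.012,.066],[.020,.028,.008,.030,.012,.066],[.020,.028,-.008,.008,.012,.036],[.058,.100,-.023,.023,.012,.062],[.032,.036,-.010,.010,.035,.055],[.036,.058,-.005,.005,.040,.050]])
    lo=B[:,::2];hi=B[:,1::2]
    def res(p):
        c,s=np.cos(p[2]),np.sin(p[2]); D=Q-[p[0],p[1],p[3]]
        L=np.stack([c*D[:,0]+s*D[:,1],-s*D[:,0]+c*D[:,1],D[:,2]],1)
        o=np.maximum(lo[None]-L[:,None],L[:,None]-hi[None])
        sd=np.linalg.norm(np.maximum(o,0),axis=2)+np.minimum(o.max(2),0)
        return np.clip(sd.min(1),-.01,.01)
    best=None
    for dx in (-.004,0,.004):
      for dy in (-.004,0,.004):
        f=least_squares(res,np.array(p0)+[dx,dy,0,0],loss='soft_l1',f_scale=.002,diff_step=1e-3)
        if best is None or f.cost<best.cost: best=f
    return best.x,best.cost,len(Q)
E
python3 - <<'E'
from fit import *
from station import viewer
for c in ("top","side"):
    z=np.load(f"a_{c}.npz"); P=cloud(viewer.camera_info(c),z["d"])
    print(c,"cart",fitcart(sel(P,.38,.54,-.2,-.1,.016,.06),.023,[.452,-.15,.26]))
    print("dock",fitdock(sel(P,.42,.68,-.03,.13,.008,.08),[.55,.048,.2,0]))
    for n,b in (("vb",(.48,.68,.2,.4)),("pb",(.28,.48,.2,.4))):
        q=sel(P,*b,.027,.037); print(n,cv2.minAreaRect((q[:,:2]*1000).astype(np.float32)))
    # circle fits on tops
    for n,b,r in (("vial",(.5,.565,-.335,-.27,.02,.12),.011),("plug",(.40,.47,-.34,-.27,.024,.12),.009)):
        q=sel(P,*b); q=q
        # surface of solid cylinder: sides/top distance
        zt=.060 if n=="vial" else .050
        def res(p):
            d=np.hypot(q[:,0]-p[0],q[:,1]-p[1])-r; h=q[:,2]-zt
            return np.where((d>0)|(h>0),np.hypot(np.maximum(d,0),np.maximum(h,0)),np.maximum(d,h))
        f=least_squares(res,np.median(q[:,:2],0),loss='soft_l1',f_scale=.002,diff_step=1e-3); print(n,f.x,f.cost)
E
```

```text
top cart (array([ 0.4502, -0.1514,  0.2713]), np.float64(0.00044704980702807304), 513)
dock (array([ 0.5504,  0.0474,  0.2254, -0.0008]), np.float64(0.0019702157508277233), 2548)
vb ((575.3427124023438, 300.0304260253906), (120.96585083007812, 140.08616638183594), 85.15557861328125)
pb ((385.3137512207031, 307.8173828125), (141.60540771484375, 121.68938446044922), 0.5192112922668457)
vial [ 0.5349 -0.301 ] 6.63367770401554e-05
plug [ 0.437  -0.3036] 3.808965248550711e-05
side cart (array([ 0.4501, -0.1531,  0.2738]), np.float64(0.0004552178567167606), 445)
dock (array([ 0.5504,  0.0453,  0.2227, -0.001 ]), np.float64(0.0008620615533394401), 1515)
vb ((573.540771484375, 296.4652099609375), (127.2005386352539, 139.2546844482422), 85.04470825195312)
pb ((383.0595703125, 305.8759765625), (127.85298156738281, 141.91973876953125), 89.71770477294922)
vial [ 0.5336 -0.3017] 5.7875454862033195e-05
plug [ 0.4368 -0.3052] 3.236612076790267e-05
```

```bash
cat >> h.py <<'E'
def R(psi):
    z=np.array([np.cos(psi),np.sin(psi),0]); y=np.array([0,0,-1.]); return np.stack([np.cross(y,z),y,z],1)
E
python3 - <<'E'
from h import *
from station import viewer,solver,env
for c in ("top","side"):
    P=cloud(viewer.camera_info(c),np.load(f"a_{c}.npz")["d"])
    q=sel(P,.51,.56,.26,.34,.048,.08); print("binvial",len(q),q.min(0),q.max(0),q.mean(0))
    q=sel(P,.32,.37,.27,.34,.038,.08); print("binplug",len(q),q.min(0),q.max(0),q.mean(0))
j0=env.sense()["joint_positions"]
d=np.radians
for n,p,angs in (("vial",[.534,-.3013,.02],(45,-45,90)),("plug",[.437,-.3044,.022],(45,-45,90)),("vb",[.583,.298,.015],(37.2,-46.8)),("pb",[.392,.307,.018],(42,-42)),("cart",[.45,-.152,.011],(105.6,)),("dock",[.5504-.05*.975,.0464-.05*.222,.026],(102.8,)),("dockend",[.5504-.02*.975,.0464-.02*.222,.026],(102.8,))):
    for a in angs:
        for h in (0,180,-180):
            for z in (0,.12):
                q=solver.inverse_kinematics(np.add(p,[0,0,z]),R(d(a+h)))
                print(n,a,h,z,None if q is None else q)
E
```

```text
binvial 73 [0.524  0.2878 0.0482] [0.5449 0.3082 0.06  ] [0.5347 0.2971 0.0552]
binplug 60 [0.336  0.2895 0.0381] [0.3539 0.3088 0.0484] [0.3449 0.2986 0.0448]
binvial 27 [0.5217 0.2846 0.049 ] [0.5412 0.307  0.0574] [0.5315 0.2937 0.0533]
binplug 26 [0.3328 0.2865 0.0382] [0.3487 0.3078 0.0474] [0.3411 0.2975 0.0436]
vial 45 0 0 [ 0.82    0.7234 -0.4913  1.786   0.4748  0.7521  0.8649]
vial 45 0 0.12 [ 0.865   0.5615 -0.5499  1.7312  0.3497  0.9479  0.9622]
vial 45 180 0 [ 0.4043  0.6546  0.0732  1.816  -0.0715  0.6735 -1.8379]
vial 45 180 0.12 [ 0.4361  0.487   0.0303  1.7618 -0.0182  0.893  -1.8818]
vial 45 -180 0 [ 0.4043  0.6546  0.0732  1.816  -0.0715  0.6735 -1.8379]
vial 45 -180 0.12 [ 0.4361  0.487   0.0303  1.7618 -0.0182  0.893  -1.8818]
vial -45 0 0 [ 0.6301  0.6722 -0.2291  1.7995  0.2227  0.695  -0.508 ]
vial -45 0 0.12 [ 0.6634  0.5092 -0.2714  1.7453  0.1663  0.9096 -0.463 ]
vial -45 180 0 [ 1.273   1.223  -1.3402  1.7579  1.2591  1.2927  1.956 ]
vial -45 180 0.12 [ 1.2791  0.968  -1.3305  1.7062  0.9811  1.2966  2.0879]
vial -45 -180 0 [ 1.273   1.223  -1.3402  1.757
[... 4298 characters left out ...]
2.8 180 0.12 [ 0.4128  0.4011 -0.6627  1.9857  0.3227  0.8596 -1.7725]
dock 102.8 -180 0 [ 0.2471  0.5723 -0.4713  2.0553  0.4424  0.6119 -1.8749]
dock 102.8 -180 0.12 [ 0.4128  0.4011 -0.6627  1.9857  0.3227  0.8596 -1.7725]
dockend 102.8 0 0 [ 0.3002  0.6317 -0.5589  1.9808  0.5251  0.6747  1.2021]
dockend 102.8 0 0.12 [ 0.702   0.6677 -1.1372  1.901   0.7064  1.0464  1.0543]
dockend 102.8 180 0 [ 0.225   0.6057 -0.4609  1.9856  0.4336  0.6468 -1.8638]
dockend 102.8 180 0.12 [ 0.3712  0.4448 -0.6371  1.9186  0.3369  0.8856 -1.7832]
dockend 102.8 -180 0 [ 0.225   0.6057 -0.4609  1.9856  0.4336  0.6468 -1.8638]
dockend 102.8 -180 0.12 [ 0.3712  0.4448 -0.6371  1.9186  0.3369  0.8856 -1.7832]
```

```bash
cat > w.py <<'E'
from h import *
from fit import *
from station import env, effector, solver, viewer, workorder, search_frame, tip_of
d=np.radians
def st(m):
    s=env.sense(); print(m,"t%.2f"%s["t"],"pos",s["ee_pos"],"F",s["wrist_force"],"w%.4f"%s["gripper_width"]); return s
def snap(n,cams=("top","side")):
    o={}
    for c in cams:
        p,dd=viewer.read_camera(c); cv2.imwrite(f"pics/{n}_{c}.png",p[:,:,::-1]); np.savez(f"{n}_{c}.npz",p=p,d=dd); o[c]=cloud(viewer.camera_info(c),dd)
    return o
E
python3 - <<'E'
from w import *
x,y=.534,-.3013
env.reach([x,y,.13],R(d(-45))); st("above")
env.movel([x,y,.020]); st("at")
effector.grasp(15); st("grasp")
env.movel([x,y,.15],rate=.2); st("up")
snap("v1")
E
```

```text
above t3.21 pos [ 0.5332 -0.3032  0.1301] F [-0.079   0.2741  0.9156] w0.0923
at t4.09 pos [ 0.5347 -0.3017  0.0208] F [-0.3137 -0.2456 -0.2341] w0.0918
grasp t5.15 pos [ 0.534  -0.3013  0.02  ] F [ 0.1604 -0.2905  0.921 ] w0.0219
up t5.95 pos [ 0.5331 -0.301   0.1489] F [-0.5358  0.1451 -0.978 ] w0.0213
```

```bash
python3 -c "
import cv2,numpy as np
a=cv2.imread('pics/v1_top.png');b=cv2.imread('pics/v1_side.png')
cv2.imwrite('pics/v1_both.png',cv2.resize(np.hstack([a[120:320,250:450],b[120:320,200:400]]),None,fx=2,fy=2))"
```

```text
(no output)
```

View pics/v1_both.png

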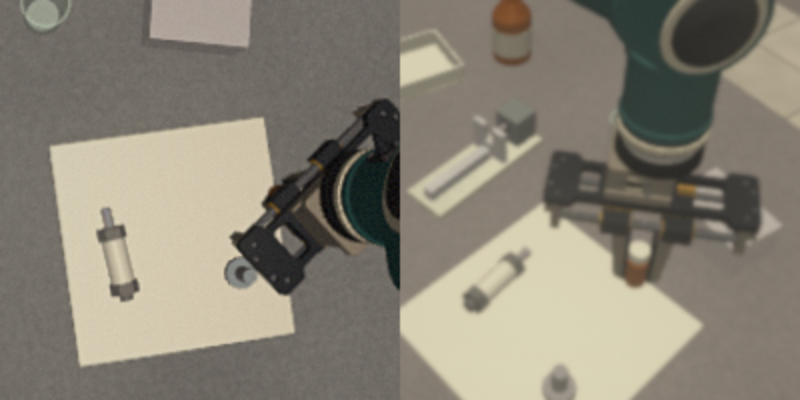

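The side crop shows the vial (about 637,262 in the composite) held upright between the fingers, and the opening of 21.5 mm fits its diameter. Next I'll place it in the vial bin.

```bash
python3 - <<'E'
from w import *
x,y=.583,.2983; r=R(d(-46.8))
env.reach([x,y,.15],r); st("above")
env.movel([x,y,.03]); env.movel([x,y,.0165],rate=.03); env.pause(.2); st("down")
effector.release(); st("rel")
env.movel([x,y,.15],rate=.25); st("up")
# on to plug
x,y=.437,-.3044
env.reach([x,y,.15],R(d(-45))); st("above plug")
P=snap("v2")
E
```

```text
above t8.21 pos [0.5838 0.2967 0.1499] F [ 0.409   0.181  -0.5466] w0.0213
down t9.96 pos [0.583  0.2983 0.0165] F [-0.4417  0.1861  0.0427] w0.0216
rel t11.07 pos [0.583  0.2983 0.0165] F [-0.0954 -0.6591 -0.0671] w0.0918
up t11.75 pos [0.5823 0.2976 0.1489] F [ 0.0213 -0.2611 -0.3563] w0.0921
above plug t13.97 pos [ 0.4378 -0.3035  0.15  ] F [ 0.5395 -0.6141  0.0823] w0.0919
```

```bash
python3 -c "
import cv2,numpy as np
a=cv2.imread('pics/v2_top.png');b=cv2.imread('pics/v2_side.png')
cv2.imwrite('pics/v2_both.png',np.hstack([cv2.resize(a[140:320,70:190],None,fx=2.5,fy=2.5),cv2.resize(b[110:230,100:260],None,fx=2.5,fy=3.75)]))"
```

```text
(no output)
```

View pics/v2_both.png

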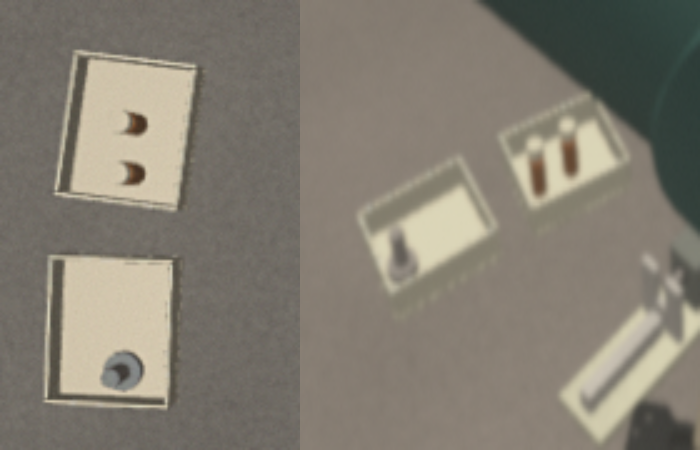

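The vial stands upright in the far bin beside the other vial, at about (137,122) in the left crop. The plug bin still holds only its own plug. The plug is next.

```bash
python3 - <<'E'
from w import *
x,y=.437,-.3044
env.movel([x,y,.024]); st("at")
effector.grasp(25); s=st("grasp")
if not .014<s["gripper_width"]<.022: raise SystemExit("bad")
env.movel([x,y,.15],rate=.2); st("up")
x,y=.393,.306; r=R(d(-42))
env.reach([x,y,.15],r); s=st("above")
if s["gripper_width"]<.014: raise SystemExit("lost")
env.movel([x,y,.034]); env.movel([x,y,.0205],rate=.03); env.pause(.2); st("down")
effector.release(); st("rel")
env.movel([x,y,.15],rate=.25); st("up")
x,y=.4502,-.152
env.reach([x,y,.13],R(d(105.6+180))); st("above cart")
snap("v3")
E
python3 -c "
import cv2,numpy as np
a=cv2.imread('pics/v3_top.png');b=cv2.imread('pics/v3_side.png')
cv2.imwrite('pics/v3_both.png',np.hstack([cv2.resize(a[140:320,70:190],None,fx=2.5,fy=2.5),cv2.resize(b[110:230,100:260],None,fx=2.5,fy=3.75)]))"
```

```text
at t15.06 pos [ 0.4377 -0.3047  0.0247] F [ 0.0894 -0.8512 -0.4046] w0.0924
grasp t16.18 pos [ 0.437  -0.3044  0.024 ] F [ 0.9453 -0.6193  0.4771] w0.0173
up t16.96 pos [ 0.4362 -0.3041  0.1491] F [ 0.3735  0.2072 -0.5473] w0.0170
above t19.15 pos [0.3937 0.3052 0.1498] F [ 1.347  -0.3541 -1.2769] w0.0175
down t20.88 pos [0.393  0.306  0.0205] F [ 0.2211 -0.0014 -0.8813] w0.0172
rel t22.04 pos [0.393  0.306  0.0205] F [0.7642 0.3142 0.2231] w0.0918
up t22.71 pos [0.3928 0.3051 0.1491] F [-0.591  -0.4652  0.1597] w0.0916
above cart t24.40 pos [ 0.4506 -0.1507  0.13  ] F [ 0.956   0.3293 -0.1188] w0.0920
```

View pics/v3_both.png

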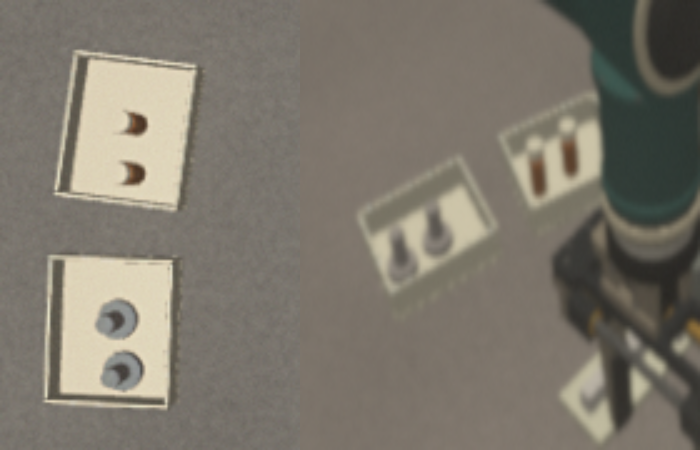

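Both plugs now stand in the near bin, the new one at (118,318) in the left crop and still upright. Next is the cartridge.

```bash
python3 - <<'E'
from w import *
x,y=.4502,-.152
env.movel([x,y,.0115],rate=.12); st("at")
effector.grasp(45); s=st("grasp")
if not .024<s["gripper_width"]<.032: raise SystemExit("bad")
env.movel([x,y,.13],rate=.15); st("up")
yaw=.224; o=np.array([.5504,.0464]); a=np.array([np.cos(yaw),np.sin(yaw)])
p=o-.052*a
r=R(yaw+np.pi/2+np.pi)
env.reach([*p,.11],r); s=st("above")
env.movel([*p,.045]); env.pause(.2); st("near")
P=snap("v4")
E
python3 -c "
import cv2,numpy as np
a=cv2.imread('pics/v4_top.png');b=cv2.imread('pics/v4_side.png')
cv2.imwrite('pics/v4_both.png',np.hstack([cv2.resize(a[140:260,180:280],None,fx=4,fy=4),cv2.resize(b[150:240,190:285],None,fx=4,fy=480/90)]))"
```

```text
at t25.64 pos [ 0.4508 -0.1521  0.012 ] F [ 0.5934 -0.1885  0.1768] w0.0917
grasp t26.64 pos [ 0.4502 -0.1521  0.0115] F [ 0.0998  0.1603 -0.2922] w0.0268
up t27.58 pos [ 0.4494 -0.152   0.1293] F [-1.0391 -0.3125 -1.536 ] w0.0271
above t28.38 pos [0.4992 0.0336 0.1093] F [ 0.3162  0.0742 -1.5643] w0.0269
near t29.17 pos [0.5005 0.0347 0.046 ] F [ 0.5055 -0.2395 -1.5146] w0.0271
```

View pics/v4_both.png

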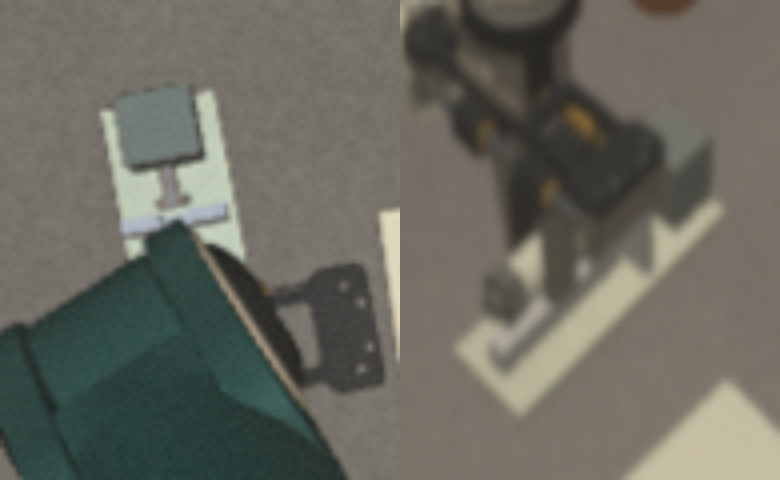

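The arm hides the nose in both views. The notch leaves only ±2 mm, so I'll lay the cartridge on the deck, back off, measure it and the dock in the same pictures, then regrip.

```bash
python3 - <<'E'
from w import *
yaw=.224; o=np.array([.5504,.0464]); a=np.array([np.cos(yaw),np.sin(yaw)])
p=o-.052*a
env.movel([*p,.036],rate=.03); env.pause(.15); f0=st("z.036")["wrist_force"][2]
for z in (.035,.0345,.034,.0335,.033,.0325):
    env.movel([*p,z],rate=.02); env.pause(.1); s=st(f"{z}")
    if s["wrist_force"][2]-f0>1.2: break
effector.release(); st("rel")
env.movel([*p,.13],rate=.25)
env.reach([.42,-.22,.2],R(yaw+np.pi/2+np.pi)); st("away")
P=snap("v5")
for c in P:
    print(c,"cart",fitcart(sel(P[c],*(.40,.60,-.03,.1),.036,.075)[:],.045,[*p,yaw]))
    print("dock",fitdock(sel(P[c],.42,.68,-.03,.13,.008,.08),[.55,.047,.224,0]))
E
python3 -c "
import cv2,numpy as np
a=cv2.imread('pics/v5_top.png');b=cv2.imread('pics/v5_side.png')
cv2.imwrite('pics/v5_both.png',np.hstack([cv2.resize(a[140:260,180:280],None,fx=4,fy=4),cv2.resize(b[150:240,190:285],None,fx=4,fy=480/90)]))"
```

```text
z.036 t29.87 pos [0.4997 0.0349 0.036 ] F [ 0.5569 -0.7844 -1.7883] w0.0267
0.035 t30.22 pos [0.4997 0.0348 0.035 ] F [ 0.4935  0.533  -1.207 ] w0.0269
0.0345 t30.57 pos [0.4997 0.0349 0.0345] F [ 0.1677 -0.8711 -1.4354] w0.0273
0.034 t30.92 pos [0.4997 0.0349 0.034 ] F [ 0.1442  0.2587 -1.4923] w0.0272
0.0335 t31.27 pos [0.4997 0.0349 0.0335] F [ 0.1699 -0.5441 -0.1726] w0.0269
rel t32.31 pos [0.4997 0.0349 0.0335] F [ 0.7932 -0.1064 -0.072 ] w0.0921
away t33.91 pos [ 0.4202 -0.2187  0.1994] F [-0.288   0.1324  0.1081] w0.0921
top cart (array([0.5098, 0.0391, 0.2175]), np.float64(0.003934209088031351), 674)
dock (array([ 0.5502,  0.0476,  0.2217, -0.0007]), np.float64(0.01027855875145775), 2543)
side cart (array([0.4985, 0.0341, 0.1947]), np.float64(0.00020183261017313404), 116)
dock (array([ 0.5507,  0.0452,  0.2239, -0.0008]), np.float64(0.0021299120475448807), 448)
```

View pics/v5_both.png

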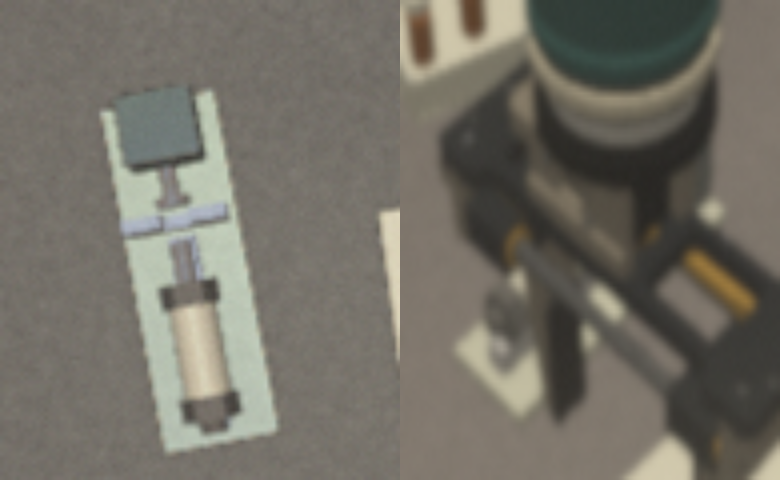

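```bash
python3 - <<'E'
from w import *
yaw=.224; o=np.array([.5504,.0464]); a=np.array([np.cos(yaw),np.sin(yaw)]); n=np.array([-a[1],a[0]])
i=viewer.camera_info("top"); P=cloud(i,np.load("v5_top.npz")["d"]); Pa=cloud(i,np.load("a_top.npz")["d"])
S=lambda P:((P[...,:2]-o)@a)
Q=P[(S(P)>-.12)&(S(P)<.0165)&(abs((P[...,:2]-o)@n)<.03)&(P[...,2]>.034)&(P[...,2]<.075)]
r=fitcart(Q,.045-.0008,[*(o-.052*a),yaw]); print("cart",r)
g=np.load("a_top.npz")
x=r[0]; D=x[:2]-o; print("dockframe by avg dock: s,t",D@a,D@n,"dyaw",x[2]-yaw)
ot=np.array([.5503,.0475]); ct=np.array([.5503,.0475]); print("by top dock",(x[:2]-ot)@a,(x[:2]-ot)@n)
# pixel overlay of predicted dock & cart using top-fit
im=cv2.imread("pics/v5_top.png"); sc=5; x0,y0=195,150; big=cv2.resize(im[y0:y0+110,x0:x0+90],None,fx=sc,fy=sc,interpolation=cv2.INTER_CUBIC)
def w(L,o,ya,z0=0):
    L=np.atleast_2d(L); c,s=np.cos(ya),np.sin(ya); return np.c_[o[0]+c*L[:,0]-s*L[:,1],o[1]+s*L[:,0]+c*L[:,1],L[:,2]+z0]
def poly(pts,col,o,ya,z0=0):
    q=(project(i,w(pts,o,ya,z0))-[x0,y0]+.5)*sc; cv2.polylines(big,[np.int32(q)],True,col,1,cv2.LINE_AA)
O=ot;Y=.2235
rect=lambda x1,x2,h,z:[[x1,-h,z],[x2,-h,z],[x2,h,z],[x1,h,z]]
poly(rect(-.11,.1,.035,.012),(0,0,255),O,Y,-.0008); poly(rect(.02,.028,.03,.066),(0,0,255),O,Y,-.0008); poly(rect(.02,.028,.008,.066),(0,255,255),O,Y,-.0008);poly(rect(.058,.1,.023,.062),(0,0,255),O,Y,-.0008)
c=x[:2]
poly(rect(-.026,.026,.014,.015),(0,200,0),c,x[2],.029);poly(rect(.04,.064,.006,.015),(0,200,0),c,x[2],.029)
cv2.imwrite("pics/ov5.png",big)
E
```

```text
cart (array([0.4988, 0.0366, 0.2173]), np.float64(0.0003520070174572527), 537)
dockframe by avg dock: s,t -0.05244604729825428 0.0018911214092810996 dyaw -0.006686732203187107
by top dock -0.052592890227951966 0.0007963898650211358
```

View pics/ov5.png

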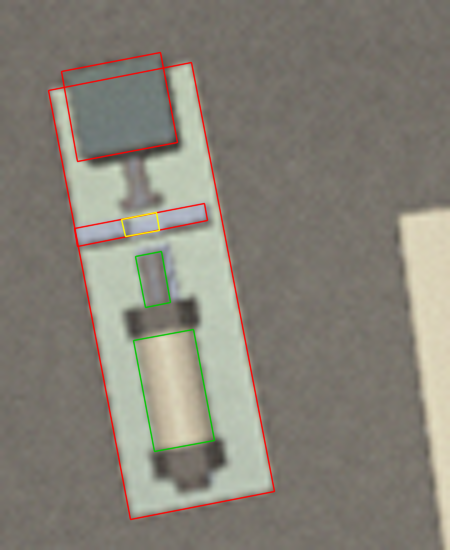

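The overlay puts the cartridge square on the deck, with its nose at (150,280) in line with the notch at (141,223) to within about 1 mm. The top camera sees the cartridge about 1.8 mm to +y of where the arm placed it. Correcting for that, the push line should move about 0.7 mm towards -n. I'll regrip with that correction and push while watching the force.

```bash
cat > push.py <<'E'
from w import *
yaw=.2235; o=np.array([.5504,.0464]); a=np.array([np.cos(yaw),np.sin(yaw)]); n=np.array([-a[1],a[0]])
def at(s,t=-.0007,z=.0275): return [*(o+s*a+t*n),z]
def fa(): 
    s=env.sense(); f=s["wrist_force"]; D=s["ee_pos"][:2]-o
    return s["t"],D@a,D@n,f[:2]@a,f[:2]@n,f[2],s["gripper_width"]
E
python3 - <<'E'
from push import *
env.reach(at(-.052,z=.12),R(yaw+np.pi/2+np.pi)); 
env.movel(at(-.052),rate=.12); env.pause(.1); st("down")
effector.grasp(50); env.pause(.1); st("grasp"); b=np.array(fa()); print(b)
s=-.052
while s<-.034:
    s+=.003; env.movel(at(s),rate=.03); f=np.array(fa()); print(f)
    if f[3]-b[3]<-6: print("STOP early"); break
E
```

```text
down t36.11 pos [0.5005 0.0342 0.0283] F [-0.017   0.1697  0.4627] w0.0919
grasp t37.21 pos [0.4998 0.0343 0.0275] F [-0.6463  0.8079 -0.0885] w0.0268
[37.2083 -0.052  -0.0006 -0.4512  0.931  -0.0885  0.0268]
[37.4583 -0.0503 -0.0007 -3.8781  1.3728  5.8869  0.0268]
[37.7083 -0.0465 -0.0007 -3.7388  1.1693  3.7837  0.0266]
[37.9583 -0.043  -0.0007 -1.9183 -1.0886  3.0143  0.0267]
[38.2083 -0.0398 -0.0007 -1.9479 -0.1441  2.2132  0.0266]
[38.4583 -0.0367 -0.0007 -1.7636  0.4109  1.0573  0.0265]
[38.7083 -0.0336 -0.0007 -1.9553  0.1921  1.343   0.027 ]
```

```bash
python3 - <<'E'
from push import *
s=-.034; 
while s<-.012:
    s+=.001 if s<-.0225 else .0005
    env.movel(at(s),rate=.015); env.pause(.08); f=np.array(fa()); print("%.4f"%s,f)
    if f[3]<-17: break
E
```

```text
-0.0330 [39.0417 -0.0336 -0.0007 -4.4083  0.9064  4.9432  0.0268]
-0.0320 [39.375  -0.032  -0.0007 -3.1849  0.0699  3.8948  0.0267]
-0.0310 [39.7083 -0.0316 -0.0008 -4.9724 -0.1029  5.2132  0.0269]
-0.0300 [40.0417 -0.0316 -0.0008 -7.3225  0.2403  8.1331  0.0265]
-0.0290 [ 40.375   -0.0316  -0.0007 -10.0174   0.9643  11.0483   0.0269]
-0.0280 [ 40.7083  -0.0316  -0.0008 -12.1994   0.4729  14.6543   0.0273]
-0.0270 [ 41.0417  -0.0308  -0.0008 -13.814    0.9822  16.051    0.027 ]
-0.0260 [ 41.375   -0.0308  -0.0008 -15.6792  -0.3511  18.7145   0.0269]
-0.0250 [ 41.7083  -0.0294  -0.0008 -15.2561   1.1056  16.6539   0.0268]
-0.0240 [ 42.0417  -0.0294  -0.0008 -17.2413   0.0923  20.1173   0.0272]
```

The arm is compliant: the command is ahead by 5 mm and the tool is also pressing down on the deck with 20 N, which adds friction. I'll take the vertical load off before going on.

```bash
python3 - <<'E'
from push import *
z=.0275; s=-.024
for k in range(8):
    f=np.array(fa()); print("z%.4f"%z,f,env.sense()["ee_pos"][2])
    if f[5]<4: break
    z+=.001; env.movel(at(s,z=z),rate=.015); env.pause(.1)
E
```

```text
z0.0275 [ 42.0417  -0.0294  -0.0008 -17.2413   0.0923  20.1173   0.0272] 0.027371514660067073
z0.0285 [42.3917 -0.0263 -0.0008 -6.0864  0.6133  1.1384  0.0268] 0.02748962835096644
```

```bash
python3 - <<'E'
from push import *
z=.0285; s=-.024
for k in range(30):
    s+=.001
    env.movel(at(s,z=z),rate=.015); env.pause(.1); f=np.array(fa()); zz=env.sense()["ee_pos"][2]
    print("%.4f %.4f"%(s,z),f,"%.4f"%zz)
    if f[3]<-18 or f[5]>15: break
    if f[5]>3.5: z+=.00005*min(f[5],8)
    if f[5]<-1: z-=.0001
E
```

```text
-0.0230 0.0285 [42.7417 -0.0263 -0.0008 -7.9854  0.2592  4.2231  0.0273] 0.0275
-0.0220 0.0287 [43.0917 -0.0246 -0.0008 -6.4297  1.331   0.2131  0.0268] 0.0275
-0.0210 0.0287 [43.4417 -0.0245 -0.0008 -9.4071  0.571   4.3575  0.027 ] 0.0275
-0.0200 0.0289 [43.7917 -0.0231 -0.0008 -7.6856  0.4196 -0.4128  0.0272] 0.0275
-0.0190 0.0289 [44.1417 -0.0227 -0.0008 -9.366   0.5964  1.4903  0.0269] 0.0275
-0.0180 0.0289 [44.4917 -0.0221 -0.0008 -9.5066  0.658   3.5563  0.027 ] 0.0275
-0.0170 0.0291 [44.8417 -0.0207 -0.0008 -8.8236  1.3456 -0.3631  0.0268] 0.0275
-0.0160 0.0291 [ 45.1917  -0.0204  -0.0008 -10.3748   0.3108   2.03     0.0267] 0.0275
-0.0150 0.0291 [ 45.5417  -0.0197  -0.0008 -12.1454   0.3701   2.0084   0.0269] 0.0275
-0.0140 0.0291 [ 45.8917  -0.0197  -0.0008 -14.9645   0.5395   6.6813   0.0271] 0.0275
-0.0130 0.0294 [ 46.2417  -0.0197  -0.0008 -15.5843  -0.0863   6.7353   0.0263] 0.0275
-0.0120 0.0298 [ 46.5917  -0.0197  -0.0008 -17.692    0.3983   5.0302   0.0271] 0.0275
-0.0110 0.0300 [ 46.9417  -0.0197  -0.0009 -19.0673   1.3208   5.7776   0.0266] 0.0275
```

```bash
python3 - <<'E'
from push import *
env.movel(at(-.010,z=.0303),rate=.015); env.pause(.3); print(np.array(fa()))
snap("v6")
for c in ("top","side"):
    for n in ("cartridge_shoulder","plunger_face","cartridge"):
        r=tip_of(c,n)
        for q in r[:2]:
            D=np.array(q["at"])[:2]-o; print(c,n,D@a,D@n if False else D[0],q["at"][2],q["score"])
a_=cv2.imread('pics/v6_top.png');b_=cv2.imread('pics/v6_side.png')
cv2.imwrite('pics/v6_both.png',np.hstack([cv2.resize(a_[140:260,180:280],None,fx=4,fy=4),cv2.resize(b_[150:240,190:285],None,fx=4,fy=480/90)]))
E
```

```text
[ 47.4917  -0.0197  -0.0009 -21.1866   0.8837   8.531    0.0267]
side cartridge_shoulder 0.08677912429957936 0.03159999999999996 0.0073 0.61
side cartridge_shoulder 0.0201363599871514 0.02090000000000003 0.0464 0.47
side cartridge -0.01623590209801036 -0.01639999999999997 0.0297 0.47
```

View pics/v6_both.png

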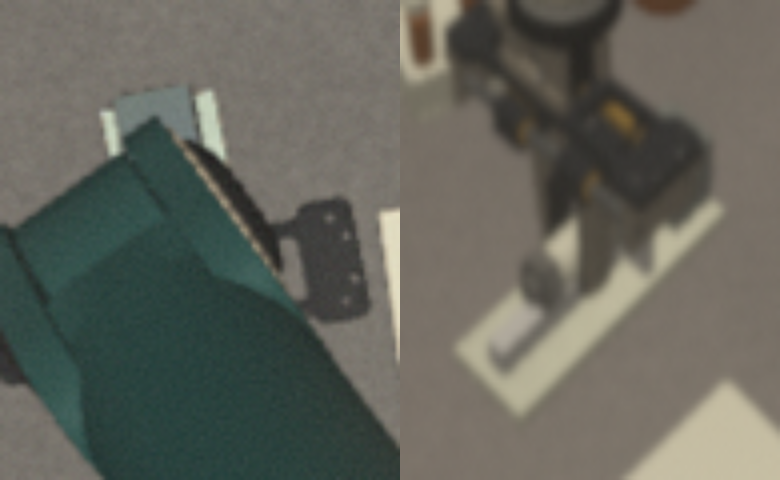

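```bash
python3 - <<'E'
from push import *
env.pause(.8); print(np.array(fa()))
workorder.finish_job(); print(np.array(fa()))
E
```

```text
[ 48.6917  -0.0197  -0.0009 -20.7266   1.4002   6.645    0.0272]
the job is handed in; nothing more can be done
the job is handed in; nothing more can be done
```

The job is handed in, at about 49 s of the 72 s allowed. The vial and plug are sorted, and the cartridge is still gripped and pressed against the stop plate.

- **Sorting:** The vial stands upright in the far bin with the other vial. The plug stands upright in the near bin with the other plug. I checked both in pictures after release.
- **Cartridge:** I laid it on the deck nose-forward, let go to measure its line with the notch, and regripped with a 0.7 mm sideways correction. Then I pushed in small steps.
- **Last checks:** The spring pushed back over about 11.9 mm, against the 12 mm expected. After that the tool did not move at all while the push rose from 12 N to 21 N, and it held steady for 0.8 s. One network reading puts the shoulder at dock x = 20.1 mm, right at the plate.

**Checks that failed or disagreed:**
- Partway through the push, the arm's give loaded the deck downward with about 20 N. I raised the tool to relieve this, and about 7 N remained at the end.
- The top camera read about 1.8 mm to the side of the robot's own position.
- The arm hid the nose and shoulder in the final pictures, and the best-scored shoulder reading was an obvious false one, 87 mm along the dock and near bench height. That the cartridge is seated therefore rests mainly on force and travel.

I never touched the bottle, beaker or tip box.

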